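# Heft two sealed cartons and hold the heavier on the label pad

## Robot

A 6-joint arm with a two-finger parallel gripper is mounted at the origin on a cart in front of the work surface, level with it; the furniture and walls round the work are solid. World frame = base frame: x ahead of the robot, y to its left, z up, the work surface at z = 0. Lengths are in m, angles in degrees, forces in N, time in s.
With the tool pointing down it reaches from about 0.35 to 0.875 m from the base axis. Payload 4.2 kg.
Tool frame: the origin (TCP) lies at the very end of the fingers, on their centre line; the grasp point (between the pads) lies r.pinch_z behind it (r.pinch_z is the distance from the TCP to the grasp point, in m); y points along the fingers, z is the direction in which the jaws open and shut, and the axes are right-handed (so a half turn about y gives the same grasp; the last joint's range is limited). The gripper opens to 87 mm and grips with 3 to 60 N. Pads are 19 mm wide; open, the fingers measure 117 mm over their backs; the gripper's body (75 mm by 190 mm) begins 51 mm behind the grasp point.
Start: joints at [-58.064, 22.042, 0.453, 0, -68.411, -14.817], TCP at [0.184, -0.597, 0.223] pointing down, gripper open.
Joint ranges: [-179.83, 179.83], [-69.29, 118.12], [-61.27, 80.66], [-181.25, 117.63], [-171.15, -9.14], [-177.46, 177.46]. Speed limits (degrees/s): [159.86, 159.86, 180, 180, 180, 180].

## Interface

Orientations are given as a 3x3 rotation matrix whose columns are the frame's x, y, z axes.
In Python, from station import sense, capture, camera_params, r gives the robot as it stands.
- The arm moves only by the tool move_arm, never from a script. Its argument "increments" is text: rows parted by semicolons, each of 7 numbers parted by spaces: the closure, from -1 (fully open) to 1 (shut), so that 0 is half open, then the shift along the tool's x, y, z in m, then the turn, a rotation vector about the tool's x, y, z in rad. In form: hand x y z wx wy wz; .... A call has 1 to 8 rows; each row is the pose to reach, as a shift and turn from the pose commanded when the call began, along the tool's axes at that moment; what a row does not reach only later rows make up. A row lasts 1/10 s, in which the tool goes at most 50 mm and 8.59 degrees, less where a joint would pass 70% of its speed; a pose out of reach is approached as far as the arm can. A call with a gripper value outside its range is refused whole. The fingers move at their own pace and stop on an object; the grip force is fixed at half the most. Time passes only in rows, so rows that repeat a pose let the fingers close. It gives the time, the measured TCP pose, the force and the opening at its end, in the units of the state.
- sense(): the state, without advancing time (a new reading comes with each control period).
- capture(name): name is "side" or "top"; returns (picture, depth): 420x560x3 uint8, red, green, blue; 420x560 float32, m along the optical axis (not along the pixel's ray), 0 where there is no reading.
- camera_params(name): a dict with "fx", "fy", "cx", "cy" (pixels), "xyz" and "orientation" of the camera in the world. Camera axes: x right, y down, z forward; pixel columns grow to the right and rows downward; lengths in m; the calibration is good to about 2 mm. A picture is of the moment at which its call begins. camera_params takes no time and is no camera call.
- r.finish_job(): hands the job in, once; it reports no verdict.
The state is a dict: "time_s": time; "joints": joint angles; "joint_velocities": joint speeds; "effort": joint torques, N m; "tcp_pos": TCP position; "ee_rot": TCP orientation; "wrist_force": force on the tool from outside, world axes, zero at the start; "moment": the same for the moment, N m; "gripper_width": opening from 0.0 (shut) to 1.0 (fully open).
Only numpy, scipy, OpenCV 4.12 (cv2) and the standard library are available. Lean on these libraries where they do the work, as an engineer would, in place of code of your own. Each camera call takes 0.05 s, during which the arm holds its last target.

## Task

Two sealed cartons that look alike have come out of the taping machine into its catch tray, and one is much heavier: lift each in turn to feel which, then set the lighter one gently down, flat inside the grey tote, and let it go. Only the heavier one gets the orange heavy-parcel label: finish while still holding it, level and in the air, with one narrow end square and centred on the label applicator's spring pad and the pad pressed in about halfway (10 mm of its 20 mm travel). Do not drop a carton or ram the pad, and leave the other things where they are.

Things in the scene. Friction and masses are not known exactly. Their poses are not given: they have to be found in the camera images.
- carton_a: One of two outwardly identical sealed brown cartons with tape along the lid, rigid, 72 (its x) x 54 (its y) x 50 mm; origin at the centre of its underside, z up. Starts flat on the catch tray's floor. One weighs two to four times as much as the other (both 0.14 to 0.55 kg, packed snugly); which one cannot be seen and changes from run to run. Grip it across its 54 mm width.
- carton_b: The other carton: same look, size and axes as carton_a.
- tape_machine: Cream taping machine with its aluminium catch tray in front, fixed. Origin on the table under the centre of the tray; x points from the tray to the machine, z up. Tray: 200 (x) x 310 (y) mm outside, floor 3 mm thick, 3 mm walls whose rim is 30 mm above the table. The roller chute and the machine (220 mm high, its tape reel 320 mm) begin 90 mm behind the tray's centre.
- tote: Grey open tote, fixed, 140 (its x) x 220 (its y) mm outside, walls 5 mm thick and 50 mm high, floor 5 mm thick; origin at the centre of its underside. A small cream box already lies in its -y end; the rest is free.
- labeler: Label applicator, fixed: a slate column 134 mm high (with the roll of blank labels 198 mm) on a base plate, 84 mm wide, about 115 mm deep. Origin on the table directly below the middle of the pad's face as it stands at rest; its x is the direction in which the pad is pressed in, z up. Nothing but the pad reaches closer than 30 mm behind the pad's resting face.
- pad_face (a point): Centre of the face of the spring pad, 100 mm above the table; the pad is 48 mm wide and 40 mm high, with an orange label on it. Moves with the pad; x points into the applicator (the pressing direction), y level along the face, z up.
- label_pad (a joint): How far the spring pad is pressed in, m: 0 at rest, at most 0.020. It pushes back with 3 N at rest, 5.5 N at 10 mm and 8 N at the end of its travel.
- small_box: Small cream lidded card box, 34 x 50 x 22 mm, loose in the tote; origin at the centre of its underside. Not to be moved.
- navy_point: Polished navy-blue stone point standing on the table, 30 x 35 x 145 mm, loose; origin at the centre of its foot. Not to be moved.
- masking_tape: Roll of masking tape lying flat, 103 mm across, 25 mm high, loose; origin at the centre of its underside. Not to be moved.
- felt_pen: White marker pen with a black cap lying on the table, 17 x 135 x 16 mm, loose; origin under its middle. Not to be moved.
Not all that is in view belongs to the job. Leave any red look-alike of the carton_a alone.

How it is judged (in metres and radians):
At the end, for the whole second after the job is handed in: Lighter carton (under 2.6 N on the tote) released flat on the tote's floor (0.1 rad). Heavier still gripped, over 50 mm up, level and square (0.14 rad), centred on the pad (12 mm sideways, 15 mm in height), pressing it over 1.5 N to 5-16 mm of travel; all still (value of joint label_pad between 0.005 and 0.016 m and ((contact force between carton_a and the fingers above 2 N and contact force between carton_a and labeler above 1.5 N and height (world z) of carton_a above 0.05 m and angle between carton_a's own z axis and vertical below 0.14 rad and angle between the x axis of carton_a and the x axis of pad_face, either way round below 0.14 rad and linear speed of carton_a below 0.03 m/s and y of carton_a in the frame of pad_face between -0.012 and 0.012 m and z of carton_a in the frame of pad_face between -0.04 and -0.01 m and x of carton_b in the frame of tote between -0.055 and 0.055 m and y of carton_b in the frame of tote between -0.095 and 0.095 m and z of carton_b in the frame of tote between 0 and 0.01 m and angle between carton_b's own z axis and vertical below 0.1 rad and contact force between carton_b and tote between 0.8 and 2.6 N and contact force between carton_b and the fingers below 0.05 N and linear speed of carton_b below 0.02 m/s) or (contact force between carton_b and the fingers above 2 N and contact force between carton_b and labeler above 1.5 N and height (world z) of carton_b above 0.05 m and angle between carton_b's own z axis and vertical below 0.14 rad and angle between the x axis of carton_b and the x axis of pad_face, either way round below 0.14 rad and linear speed of carton_b below 0.03 m/s and y of carton_b in the frame of pad_face between -0.012 and 0.012 m and z of carton_b in the frame of pad_face between -0.04 and -0.01 m and x of carton_a in the frame of tote between -0.055 and 0.055 m and y of carton_a in the frame of tote between -0.095 and 0.095 m and z of carton_a in the frame of tote between 0 and 0.01 m and angle between carton_a's own z axis and vertical below 0.1 rad and contact force between carton_a and tote between 0.8 and 2.6 N and contact force between carton_a and the fingers below 0.05 N and linear speed of carton_a below 0.02 m/s))); the arm keeps its last pose, push and grip.
It fails at once if a carton is dropped (falls freely faster than 0.6 m/s, about 18 mm of fall) ((linear speed of carton_a above 0.6 m/s and contact force between carton_a and the fingers below 0.05 N) or (linear speed of carton_b above 0.6 m/s and contact force between carton_b and the fingers below 0.05 N)).
It fails at once if the label applicator is rammed (over 25 N) (contact force between any of carton_a, carton_b and labeler above 25 N).
It fails at once if the small box, stone point, tape roll or pen is moved more than 30 mm (distance of any of small_box, navy_point, masking_tape, felt_pen from where it was at the start of the episode above 0.03 m).
It also fails if it takes over 72 s, if anything falls off the work surface, if the arm or the gripper's body presses on something with over 40 N, if the wrist force passes 120 N, or if a joint passes its speed limit or range.

## Working session

There is one attempt and no reset: what is moved stays moved. The work goes in short steps, Python scripts to look and compute and a tool call to move; the robot and the scene stay as the last step left them, time stands still between calls to the robot, and variables do not carry over. Pictures are saved under pics/ and viewed, and the job is handed in when it is done.

Besides the shell and the picture viewer there is one more tool, called after ">>>" as name(argument=value, ...), one argument or row to a line, values as JSON. move_arm: Moves the arm, as the interface text tells. Its arguments: {"type":"object","properties":{"increments":{"type":"string"}},"required":["increments"]}

```bash
mkdir -p pics; ls; python3 - <<'E'
from station import sense,capture,camera_params,r
import cv2,numpy as np
print(sense()); print(r.pinch_z)
for n in("side","top"):
    p,d=capture(n); cv2.imwrite(f"pics/{n}0.png",p[:,:,::-1]); np.save(f"{n}0.npy",d); np.save(f"{n}0p.npy",p)
    print(camera_params(n))
E
```

```text
pics
{'time_s': 0.0, 'joints': array([-5.80628129e+01,  2.20915977e+01,  3.78447707e-01, -2.81923160e-02,
       -6.84102520e+01, -1.48155985e+01]), 'joint_velocities': array([ 0.01008139, -0.07642354, -0.12869976,  0.02766574,  0.10273028,
       -0.01213885]), 'effort': array([ 1.06390287e-04, -3.90669858e+01,  1.87406266e+01,  4.21986893e+00,
        1.08411990e-02, -2.07815538e-04]), 'tcp_pos': array([ 0.18382486, -0.59672062,  0.22144375]), 'ee_rot': array([[ 9.55735546e-01, -7.51027120e-04, -2.94226109e-01],
       [ 2.94227047e-01,  2.06974112e-03,  9.55733311e-01],
       [-1.08809761e-04, -9.99997576e-01,  2.19909765e-03]]), 'wrist_force': array([-0.72069996,  0.64481979, -0.25328699]), 'moment': array([-0.05122068,  0.01266967,  0.01916526]), 'gripper_width': 0.9991850709993165}
0.0187
{'fx': 460.18214910287406, 'fy': 460.18214910287406, 'cx': 272.6007579900021, 'cy': 204.9057528206239, 'xyz': array([ 1.00453504, -1.00462923,  0.75326179]), 'orientation': array([[ 0.89037854,  0.23426425, -0.39031567],
       [ 0.45521868, -0.45552901,  0.76502894],
       [ 0.00141882, -0.85884433, -0.51223471]])}
{'fx': 454.5635967996134, 'fy': 454.5635967996134, 'cx': 284.1075663413733, 'cy': 217.8265619702736, 'xyz': array([3.39146545e-01, 3.63476535e-04, 1.28791473e+00]), 'orientation': array([[ 0.00769313, -0.99028652,  0.13882873],
       [-0.99990999, -0.00609205,  0.01195406],
       [-0.01099219, -0.13890819, -0.99024426]])}
```

View pics/side0.png

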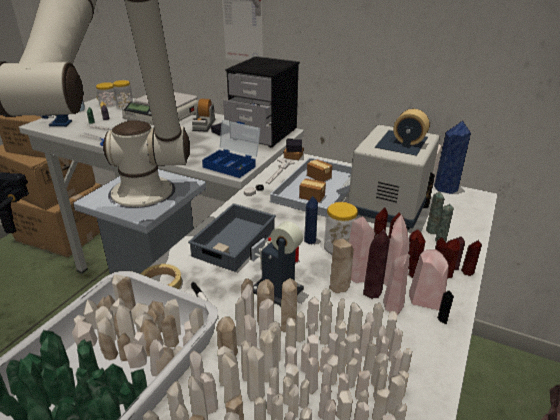

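View pics/top0.png

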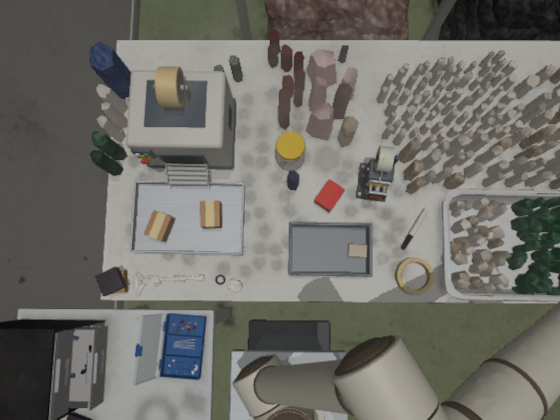

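```bash
cat > h.py <<'E'
import numpy as np,cv2
from station import sense,capture,camera_params,r
def ray(n,uv,z):
    c=camera_params(n);uv=np.atleast_2d(uv).astype(float)
    d=np.c_[(uv[:,0]-c['cx'])/c['fx'],(uv[:,1]-c['cy'])/c['fy'],np.ones(len(uv))]@np.array(c['orientation']).T
    t=(z-c['xyz'][2])/d[:,2]
    return c['xyz']+d*t[:,None]
def cloud(n,dep):
    c=camera_params(n);v,u=np.mgrid[:420,:560]
    d=np.stack([(u-c['cx'])/c['fx'],(v-c['cy'])/c['fy'],np.ones(u.shape)],-1)*dep[...,None]
    return d@np.array(c['orientation']).T+c['xyz']
E
python3 - <<'E'
import cv2,numpy as np
t=cv2.imread("pics/top0.png");s=cv2.imread("pics/side0.png")
a=cv2.resize(t[130:300,120:270],None,fx=4,fy=3.5,interpolation=2)
cv2.imwrite("pics/c1.png",cv2.resize(t[170:270,125:255],None,fx=6,fy=6,interpolation=2))
cv2.imwrite("pics/c2.png",cv2.resize(t[130:230,310:440],None,fx=6,fy=6,interpolation=2))
cv2.imwrite("pics/c3.png",cv2.resize(s[180:310,185:345],None,fx=4.5,fy=4.5,interpolation=2))
E
```

```text
(no output)
```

View pics/c1.png

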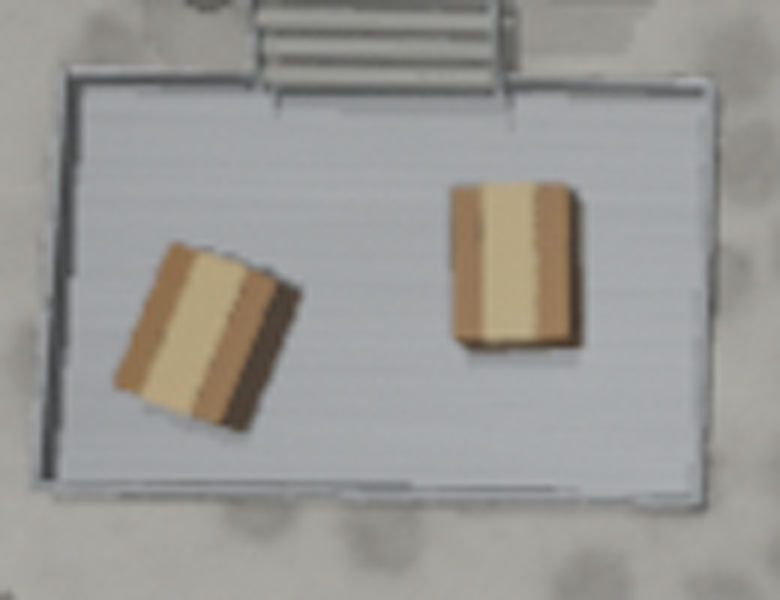

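View pics/c2.png

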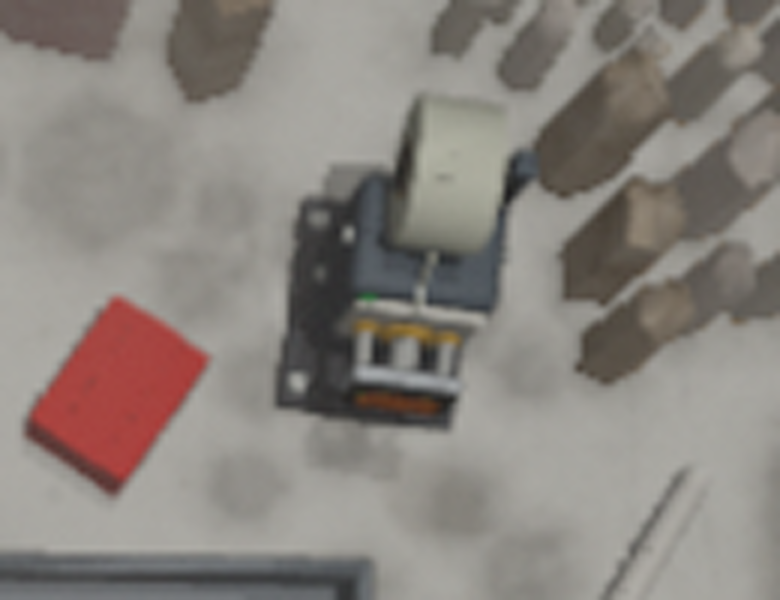

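View pics/c3.png

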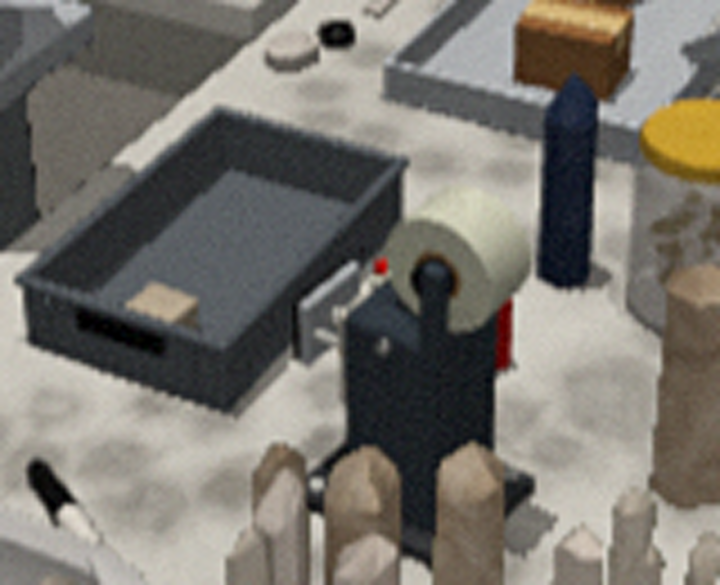

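```bash
cat > m.py <<'E'
from h import *
p=np.load("top0p.npy");d=np.load("top0.npy");P=cloud("top",d)
hsv=cv2.cvtColor(p,cv2.COLOR_RGB2HSV)
def comp(m,lo=60):
    n,l,st,c=cv2.connectedComponentsWithStats(m.astype(np.uint8))
    return [(l==i) for i in range(1,n) if st[i,4]>lo]
# cartons
roi=np.zeros((420,560),bool);roi[185:250,136:243]=1
m=roi&(hsv[...,1]>70)&(P[...,2]>0.045)
for c in comp(m):
    z=np.median(P[c][:,2]);uv=np.argwhere(c)[:,::-1]
    w=ray("top",uv,0.053)[:,:2].astype(np.float32)
    print("carton",c.sum(),"z",z,cv2.minAreaRect(w),w.mean(0), P[c][:,:2].mean(0))
# tray rim
roi=np.zeros((420,560),bool);roi[165:262,125:255]=1
for nm,(r0,r1,c0,c1),zl,zh in (("tray",(172,262,125,250),.018,.04),("tote",(215,285,280,380),.03,.06)):
    roi=np.zeros((420,560),bool);roi[r0:r1,c0:c1]=1
    k=roi&(P[...,2]>zl)&(P[...,2]<zh)&(hsv[...,1]<90)
    print(nm,k.sum(),cv2.minAreaRect(P[k][:,:2].astype(np.float32)))
roi=np.zeros((420,560),bool);roi[135:215,350:400]=1
for zl,zh in((.003,.02),(.105,.13),(.125,.145)):
    k=roi&(P[...,2]>zl)&(P[...,2]<zh)
    print("lab",zl,k.sum(),cv2.minAreaRect(P[k][:,:2].astype(np.float32)))
# label pad, navy, small box
for nm,(u,v) in dict(padtop=(377,194),navy=(292,180),red=(329,195),box=(357,251),jar=(290,146),machinetop=(180,105)).items(): print(nm,P[v,u])
ps=np.load("side0.npy");S=cloud("side",ps);
roi=np.zeros((420,560),bool);roi[185:200,365:390]=1
for v in range(190,202): print(v,[tuple(np.round(P[v,u],3)) for u in (372,377,382)])
E
python3 m.py
```

```text
carton 188 z 0.05388288781975392 ((0.523516058921814, 0.20376154780387878), (0.0696927011013031, 0.023720933124423027), 4.696744918823242) [0.5229572  0.20245792] [0.52285812 0.2023562 ]
carton 158 z 0.05438506483504102 ((0.5217072367668152, 0.23174181580543518), (0.06746842712163925, 0.024716343730688095), 1.8986859321594238) [0.5219501  0.23608367] [0.51818952 0.23138843]
carton 502 z 0.05429013302463237 ((0.4898187518119812, 0.362194687128067), (0.05591956153512001, 0.06989461183547974), 70.82051849365234) [0.48977527 0.36240953] [0.48908627 0.36062288]
tray 787 ((0.5173302888870239, 0.2865687906742096), (0.31346791982650757, 0.20133893191814423), 89.2604751586914)
tote 996 ((0.4298972487449646, -0.1119047999382019), (0.2273709625005722, 0.14729054272174835), 89.41278076171875)
lab 0.003 784 ((0.6479811668395996, -0.2442140281200409), (0.14330624043941498, 0.23520153760910034), 89.56046295166016)
lab 0.105 255 ((0.603735089302063, -0.2281220555305481), (0.0726059302687645, 0.08397838473320007), 70.26461791992188)
lab 0.125 380 ((0.6279882192611694, -0.23851902782917023), (0.070801
[... 1824 characters left out ...]
t64(-0.234), np.float64(0.013)), (np.float64(0.576), np.float64(-0.248), np.float64(0.014)), (np.float64(0.562), np.float64(-0.247), np.float64(0.089))]
199 [(np.float64(0.574), np.float64(-0.234), np.float64(0.01)), (np.float64(0.573), np.float64(-0.247), np.float64(0.018)), (np.float64(0.574), np.float64(-0.263), np.float64(0.01))]
200 [(np.float64(0.573), np.float64(-0.236), np.float64(0.001)), (np.float64(0.573), np.float64(-0.25), np.float64(0.002)), (np.float64(0.571), np.float64(-0.262), np.float64(0.011))]
201 [(np.float64(0.57), np.float64(-0.236), np.float64(0.002)), (np.float64(0.57), np.float64(-0.25), np.float64(0.002)), (np.float64(0.57), np.float64(-0.264), np.float64(0.002))]
```

```bash
cat > m2.py <<'E'
from h import *
p=np.load("top0p.npy");d=np.load("top0.npy");P=cloud("top",d)
hsv=cv2.cvtColor(p,cv2.COLOR_RGB2HSV)
for (r0,r1,c0,c1) in ((190,240,194,225),(200,250,140,180)):
    roi=np.zeros((420,560),bool);roi[r0:r1,c0:c1]=1
    k=roi&(P[...,2]>.045)
    k=k&(hsv[...,2]>100)&(hsv[...,1]>45)
    k=cv2.morphologyEx(k.astype(np.uint8),cv2.MORPH_CLOSE,np.ones((3,3)))
    cs=max(cv2.findContours(k,0,1)[0],key=cv2.contourArea)
    w=ray("top",np.argwhere(k)[:,::-1],.053)[:,:2].astype(np.float32)
    rr=cv2.minAreaRect(w);mu=w.mean(0);C=np.cov((w-mu).T);e,V=np.linalg.eigh(C)
    print(k.sum(),rr,mu,np.sqrt(12*e),np.degrees(np.arctan2(V[1,1],V[0,1])))
# pad top bar bright pixels
roi=np.zeros((420,560),bool);roi[188:200,362:390]=1
k=roi&(P[...,2]>.1)&(P[...,2]<.13)&(P[...,0]<.58)
for u in range(362,390):
    rows=np.where(k[:,u])[0]
    if len(rows): print(u,rows.min(),rows.max(),np.round(ray("top",[[u,rows.max()]],.12)[0],4), np.round(P[rows[0]:rows[-1]+1,u,2],3))
# base plate
g=hsv[...,2]
print(g[186:206,358:388])
E
python3 m2.py
```

```text
491 ((0.5232663154602051, 0.22081023454666138), (0.07042822986841202, 0.05256478488445282), 1.5825549364089966) [0.52344096 0.21956363] [0.05228066 0.07195942] -177.8531737284231
500 ((0.4907408356666565, 0.3633314073085785), (0.053566496819257736, 0.07155627757310867), 70.22832489013672) [0.49054885 0.36333525] [0.05346581 0.07112367] 158.95219921255855
368 192 195 [ 0.5643 -0.2038  0.12  ] [0.104 0.107 0.106 0.106]
369 191 195 [ 0.5643 -0.2064  0.12  ] [0.117 0.119 0.117 1.288 0.103]
370 190 195 [ 0.5644 -0.2091  0.12  ] [0.121 0.119 0.123 0.12  0.119 0.107]
371 191 195 [ 0.5644 -0.2117  0.12  ] [0.115 0.122 0.12  0.122 0.112]
372 191 196 [ 0.5617 -0.2142  0.12  ] [0.122 0.12  0.12  0.124 0.111 0.103]
373 191 196 [ 0.5618 -0.2168  0.12  ] [0.12  0.12  0.123 0.12  0.113 0.101]
374 191 196 [ 0.5618 -0.2194  0.12  ] [0.119 0.124 0.124 0.118 0.113 0.106]
375 191 196 [ 0.5618 -0.222   0.12  ] [0.123 0.121 0.118 0.121 0.115 0.102]
376 191 196 [ 0.5618 -0.2246  0.12  ] [0.123 0.12  0.122 0.123 0.116 0.106]
377 191 196 [ 0.5618 -0.2272  0.12  ] [0.118 0.125 0.118 0.119 0.119 0.108]
378 191
[... 2523 characters left out ...]
 85  86  85  81  77  73
   62  60  62  64  63  66  65  69  78 131 168 168]
 [161 161 160 153 139 138 142 142 140 132 129 127 123 131 140 140 140 135
  134 134 135 134 127 112 113 106 106 145 167 168]
 [163 162 157 146 137 137 143 144 143 136 128 128 130 141 153 152 149 148
  154 162 161 162 160 156 157 154 153 160 166 166]
 [163 163 154 144 140 135 135 136 136 133 129 128 131 140 152 149 144 150
  160 165 166 167 166 167 166 166 164 162 164 165]
 [163 162 155 144 140 135 132 133 132 131 129 129 130 135 143 143 142 146
  154 162 165 167 167 166 163 162 160 159 161 162]
 [161 160 154 143 139 133 129 129 130 130 127 128 130 133 137 140 141 141
  144 154 162 163 165 163 162 159 158 156 158 159]]
```

```bash
python3 - <<'E'
import cv2
t=cv2.imread("pics/top0.png");s=cv2.imread("pics/side0.png")
cv2.imwrite("pics/c4.png",cv2.resize(t[140:206,348:402],None,fx=9,fy=9,interpolation=0))
cv2.imwrite("pics/c5.png",cv2.resize(s[225:270,245:300],None,fx=12,fy=12,interpolation=0))
E
```

```text
(no output)
```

View pics/c4.png

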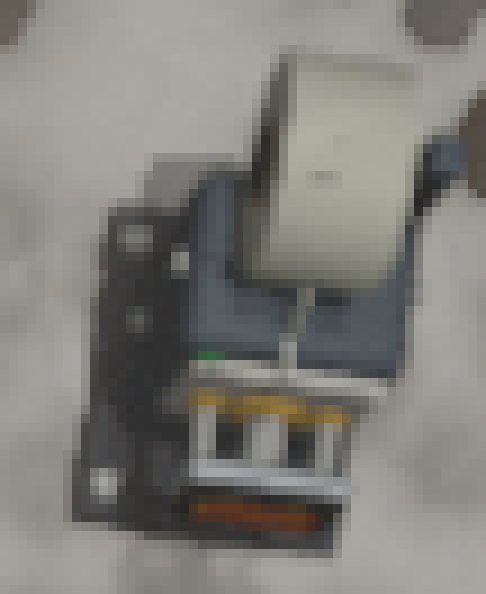

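View pics/c5.png

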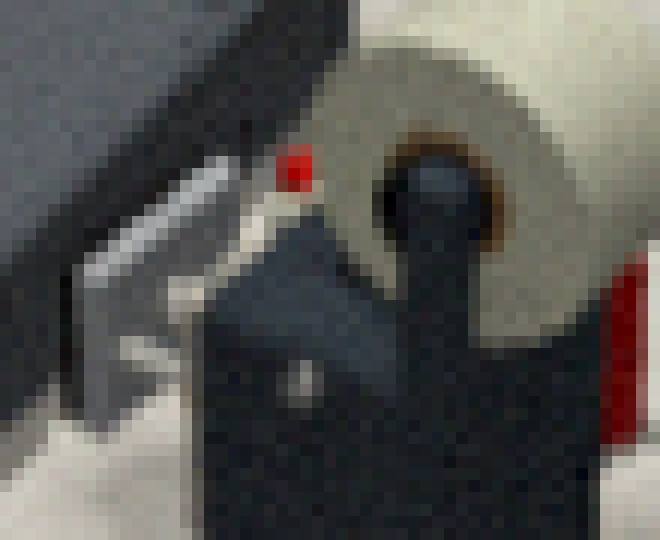

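```bash
cat > go.py <<'E'
import sys
from h import *
from scipy.spatial.transform import Rotation as R
s=sense();M=np.array(s['ee_rot']);p=np.array(s['tcp_pos'])
x,y,z,yaw=map(float,sys.argv[1:5]);a=np.radians(yaw)
T=np.c_[[np.cos(a),np.sin(a),0],[0,0,-1],[-np.sin(a),np.cos(a),0]]
print("t",round(s['time_s'],2),"tcp",p.round(4),"yaw",np.degrees(np.arctan2(M[1,0],M[0,0])).round(2),"F",np.round(s['wrist_force'],2),"M",np.round(s['moment'],3),"w",round(s['gripper_width'],3))
print("shift",(M.T@(np.array([x,y,z])-p)).round(4),"rot",R.from_matrix(M.T@T).as_rotvec().round(4))
E
python3 go.py .5234 .22 .16 2
```

```text
t 0.1 tcp [ 0.1839 -0.5968  0.2216] yaw 17.11 F [-0.21 -0.46 -0.3 ] M [ 0.04   0.002 -0.02 ] w 0.999
shift [0.5648 0.0629 0.6806] rot [-0.0019  0.2637 -0.0003]
```

>>> move_arm(
  increments="-1 0.565 0.02 0.68 0 0.264 0;-1 0.565 0.02 0.68 0 0.264 0;-1 0.565 0.02 0.68 0 0.264 0;-1 0.565 0.02 0.68 0 0.264 0;-1 0.565 0.02 0.68 0 0.264 0;-1 0.565 0.02 0.68 0 0.264 0;-1 0.565 0.02 0.68 0 0.264 0;-1 0.565 0.02 0.68 0 0.264 0",
)

```text
time_s: 0.9
tcp_pos: [0.3377, -0.2265, 0.2134]
ee_rot: [[0.999, 0.0, -0.034], [0.034, 0.0, 0.999], [0.0, -1.0, 0.0]]
wrist_force: [1.2, 0.0, 1.1]
gripper_width: 1.002
```

```bash
python3 go.py .5234 .22 .12 2
```

```text
t 0.9 tcp [ 0.3377 -0.2265  0.2134] yaw 1.97 F [1.23 0.   1.11] M [-0.036 -0.18  -0.012] w 1.002
shift [0.201  0.0935 0.4398] rot [-0.0001 -0.0005  0.0003]
```

>>> move_arm(
  increments="-1 0.201 0.03 0.44 0 0 0;-1 0.201 0.03 0.44 0 0 0;-1 0.201 0.03 0.44 0 0 0;-1 0.201 0.03 0.44 0 0 0;-1 0.201 0.05 0.44 0 0 0;-1 0.201 0.05 0.44 0 0 0;-1 0.201 0.05 0.44 0 0 0;-1 0.201 0.05 0.44 0 0 0",
)

```text
time_s: 1.7
tcp_pos: [0.4903, 0.1411, 0.1744]
ee_rot: [[0.999, -0.0, -0.035], [0.035, -0.0, 0.999], [-0.0, -1.0, -0.0]]
wrist_force: [1.1, -1.5, 0.1]
gripper_width: 1.0
```

>>> move_arm(
  increments="-1 0.0 0.0 0.04 0 0 0;-1 0 0 0.04 0 0 0;-1 0 0 0.04 0 0 0",
)

```text
time_s: 2.0
tcp_pos: [0.4883, 0.1796, 0.1741]
ee_rot: [[0.999, -0.002, -0.036], [0.036, -0.001, 0.999], [-0.002, -1.0, -0.001]]
wrist_force: [-0.1, -0.9, 0.2]
gripper_width: 0.998
```

```bash
python3 go.py .5234 .22 .012 2;  python3 - <<'E'
from h import *
p,d=capture("top"); cv2.imwrite("pics/t1.png",p[:,:,::-1])
p,d=capture("side"); cv2.imwrite("pics/s1.png",p[:,:,::-1])
E
```

```text
t 2.0 tcp [0.4883 0.1796 0.1741] yaw 2.09 F [-0.1  -0.87  0.25] M [-0.029  0.047  0.025] w 0.998
shift [0.0368 0.162  0.0392] rot [ 0.0009  0.0016 -0.0017]
```

View pics/t1.png

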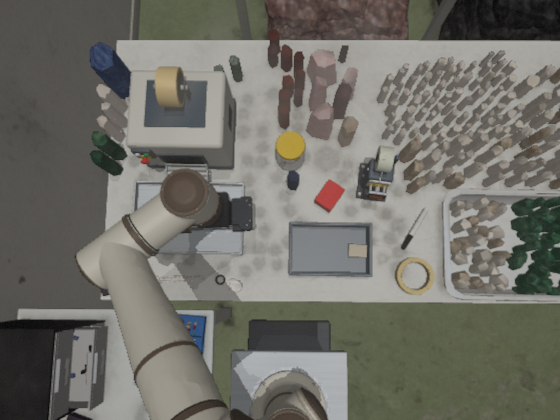

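View pics/s1.png

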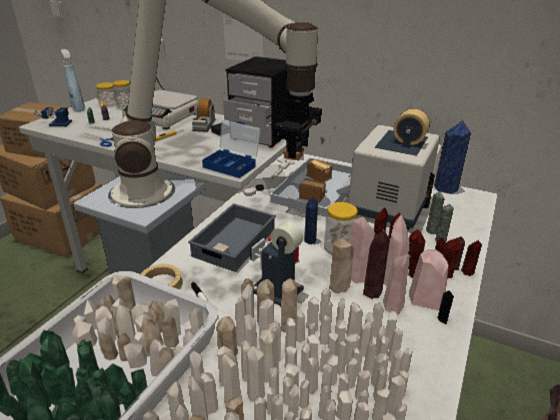

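>>> move_arm(
  increments="-1 0.037 0.03 0.039 0 0.001 0;-1 0.037 0.03 0.039 0 0.001 0;-1 0.037 0.07 0.039 0 0.001 0;-1 0.037 0.07 0.039 0 0.001 0;-1 0.037 0.07 0.039 0 0.001 0;-1 0.037 0.07 0.039 0 0.001 0",
)

```text
time_s: 2.7
tcp_pos: [0.5254, 0.2191, 0.1069]
ee_rot: [[0.999, 0.003, -0.034], [0.034, 0.001, 0.999], [0.003, -1.0, 0.001]]
wrist_force: [0.7, 0.0, 0.7]
gripper_width: 0.997
```

```bash
python3 go.py .5234 .22 .012 2
```

```text
t 2.7 tcp [0.5254 0.2191 0.1069] yaw 1.92 F [0.75 0.04 0.73] M [ 0.012 -0.016 -0.005] w 0.997
shift [-0.0022  0.0949  0.0008] rot [-0.0012 -0.0014  0.0027]
```

>>> move_arm(
  increments="-1 -0.001 0.045 0.001 0 0 0;-1 -0.001 0.075 0.001 0 0 0;-1 -0.001 0.09 0.001 0 0 0;-1 -0.001 0.095 0.001 0 0 0;-1 -0.001 0.095 0.001 0 0 0;-1 -0.001 0.095 0.001 0 0 0",
)

```text
time_s: 3.3
tcp_pos: [0.5245, 0.221, 0.0117]
ee_rot: [[0.999, 0.003, -0.034], [0.034, 0.002, 0.999], [0.003, -1.0, 0.002]]
wrist_force: [-0.4, 0.0, -0.3]
gripper_width: 1.001
```

>>> move_arm(
  increments="1 0 0 0 0 0 0;1 0 0 0 0 0 0;1 0 0 0 0 0 0;1 0 0 0 0 0 0;1 0 0 0 0 0 0;1 0 0 0 0 0 0;1 0 0 0 0 0 0;1 0 0 0 0 0 0",
)

```text
time_s: 4.1
tcp_pos: [0.5234, 0.2203, 0.0099]
ee_rot: [[0.999, 0.0, -0.034], [0.034, -0.0, 0.999], [0.0, -1.0, -0.0]]
wrist_force: [-1.3, -0.5, 1.1]
gripper_width: 0.617
```

```bash
python3 go.py .5234 .22 .012 2
```

```text
t 4.1 tcp [0.5234 0.2203 0.0099] yaw 1.94 F [-1.26 -0.52  1.15] M [0.081 0.103 0.032] w 0.617
shift [-0.     -0.0021 -0.0003] rot [ 0.    -0.001  0.   ]
```

>>> move_arm(
  increments="1 0 -0.02 0 0 0 0;1 0 -0.05 0 0 0 0;1 0 -0.06 0 0 0 0;1 0 -0.06 0 0 0 0;1 0 -0.06 0 0 0 0;1 0 -0.06 0 0 0 0;1 0 -0.06 0 0 0 0;1 0 -0.06 0 0 0 0",
)

```text
time_s: 4.9
tcp_pos: [0.523, 0.22, 0.0689]
ee_rot: [[0.999, -0.001, -0.034], [0.034, -0.001, 0.999], [-0.001, -1.0, -0.001]]
wrist_force: [-0.7, 1.0, -5.1]
gripper_width: 0.618
```

>>> move_arm(
  increments="1 0 0 0 0 0 0",
)

```text
time_s: 5.0
tcp_pos: [0.5232, 0.2201, 0.0694]
ee_rot: [[0.999, -0.001, -0.034], [0.034, -0.001, 0.999], [-0.001, -1.0, -0.001]]
wrist_force: [0.6, -0.7, -5.4]
gripper_width: 0.622
```

>>> move_arm(
  increments="1 0 0 0 0 0 0",
)

```text
time_s: 5.1
tcp_pos: [0.5233, 0.2202, 0.0697]
ee_rot: [[0.999, -0.0, -0.034], [0.034, -0.0, 0.999], [-0.0, -1.0, -0.0]]
wrist_force: [-0.6, 0.4, -5.2]
gripper_width: 0.62
```

>>> move_arm(
  increments="1 0 0 0 0 0 0",
)

```text
time_s: 5.2
tcp_pos: [0.5234, 0.2203, 0.0699]
ee_rot: [[0.999, -0.0, -0.034], [0.034, 0.0, 0.999], [-0.0, -1.0, 0.0]]
wrist_force: [0.2, 0.1, -4.9]
gripper_width: 0.619
```

>>> move_arm(
  increments="1 0 0 0 0 0 0",
)

```text
time_s: 5.3
tcp_pos: [0.5234, 0.2203, 0.0699]
ee_rot: [[0.999, 0.0, -0.034], [0.034, 0.0, 0.999], [0.0, -1.0, 0.0]]
wrist_force: [-0.1, -0.2, -4.6]
gripper_width: 0.618
```

```bash
python3 go.py .5234 .22 .012 2
```

```text
t 5.3 tcp [0.5234 0.2203 0.0699] yaw 1.94 F [-0.13 -0.16 -4.59] M [-0.05  -0.028  0.06 ] w 0.618
shift [-0.      0.0579 -0.0003] rot [-0.0001 -0.0011  0.    ]
```

Carton 1 weighs about 5 N, so it is probably the heavy one. I'll set it back and feel the other.

>>> move_arm(
  increments="1 0 0.03 0 0 0 0;1 0 0.05 0 0 0 0;1 0 0.056 0 0 0 0;1 0 0.059 0 0 0 0;1 0 0.06 0 0 0 0;1 0 0.06 0 0 0 0;1 0 0.06 0 0 0 0",
)

```text
time_s: 6.0
tcp_pos: [0.524, 0.2207, 0.0109]
ee_rot: [[0.999, 0.002, -0.034], [0.034, 0.001, 0.999], [0.002, -1.0, 0.001]]
wrist_force: [-0.5, 0.8, -6.2]
gripper_width: 0.619
```

>>> move_arm(
  increments="-1 0 0 0 0 0 0;-1 0 0 0 0 0 0;-1 0 0 0 0 0 0;-1 0 0 0 0 0 0;-1 0 0 0 0 0 0;-1 0 -0.03 0 0 0 0;-1 0 -0.07 0 0 0 0;-1 0 -0.11 0 0 0 0",
)

```text
time_s: 6.8
tcp_pos: [0.5231, 0.2199, 0.1208]
ee_rot: [[0.999, -0.001, -0.034], [0.034, -0.001, 0.999], [-0.001, -1.0, -0.001]]
wrist_force: [1.2, 0.8, -0.3]
gripper_width: 0.995
```

```bash
python3 go.py .4905 .3633 .11 -20.5
```

```text
t 6.8 tcp [0.5231 0.2199 0.1208] yaw 1.94 F [ 1.19  0.82 -0.32] M [ 0.09  -0.139  0.007] w 0.995
shift [-0.0277  0.0107  0.1444] rot [ 0.0013  0.3917 -0.0009]
```

>>> move_arm(
  increments="-1 -0.028 0 0.144 0 0.392 0;-1 -0.028 0 0.144 0 0.392 0;-1 -0.028 0 0.144 0 0.392 0;-1 -0.028 0 0.144 0 0.392 0;-1 -0.028 0 0.144 0 0.392 0;-1 -0.028 0 0.144 0 0.392 0;-1 -0.028 0 0.144 0 0.392 0",
)

```text
time_s: 7.5
tcp_pos: [0.4908, 0.362, 0.1198]
ee_rot: [[0.936, -0.0, 0.352], [-0.352, -0.0, 0.936], [-0.0, -1.0, -0.001]]
wrist_force: [0.6, 0.4, -0.9]
gripper_width: 1.002
```

```bash
python3 go.py .4905 .3633 .0115 -20.5
```

```text
t 7.5 tcp [0.4908 0.362  0.1198] yaw -20.59 F [ 0.64  0.43 -0.89] M [-0.023 -0.05  -0.027] w 1.002
shift [-0.0007  0.1083  0.0012] rot [ 0.0006 -0.0016 -0.0002]
```

>>> move_arm(
  increments="-1 -0.001 0.05 0.001 0 0 0;-1 -0.001 0.085 0.001 0 0 0;-1 -0.001 0.102 0.001 0 0 0;-1 -0.001 0.108 0.001 0 0 0;-1 -0.001 0.109 0.001 0 0 0;-1 -0.001 0.109 0.001 0 0 0;-1 -0.001 0.109 0.001 0 0 0",
)

```text
time_s: 8.2
tcp_pos: [0.4908, 0.3651, 0.0124]
ee_rot: [[0.936, 0.002, 0.351], [-0.351, 0.002, 0.936], [0.001, -1.0, 0.003]]
wrist_force: [-0.3, 0.7, 0.6]
gripper_width: 1.0
```

>>> move_arm(
  increments="1 0 0 0 0 0 0;1 0 0 0 0 0 0;1 0 0 0 0 0 0;1 0 0 0 0 0 0;1 0 0 0 0 0 0;1 0 0 0 0 0 0;1 0 0 0 0 0 0",
)

```text
time_s: 8.9
tcp_pos: [0.4899, 0.3645, 0.0109]
ee_rot: [[0.937, -0.0, 0.351], [-0.351, -0.0, 0.937], [-0.0, -1.0, -0.0]]
wrist_force: [-1.0, 0.5, 0.3]
gripper_width: 0.618
```

>>> move_arm(
  increments="1 0 -0.02 0 0 0 0;1 0 -0.05 0 0 0 0;1 0 -0.09 0 0 0 0;1 0 -0.11 0 0 0 0;1 0 -0.11 0 0 0 0;1 0 -0.11 0 0 0 0;1 0 -0.11 0 0 0 0;1 0 -0.11 0 0 0 0",
)

```text
time_s: 9.7
tcp_pos: [0.4892, 0.3637, 0.1189]
ee_rot: [[0.936, -0.003, 0.351], [-0.351, -0.003, 0.936], [-0.001, -1.0, -0.003]]
wrist_force: [0.0, 0.7, -1.7]
gripper_width: 0.621
```

>>> move_arm(
  increments="1 0 0 0 0 0 0",
)

```text
time_s: 9.8
tcp_pos: [0.4896, 0.3641, 0.1195]
ee_rot: [[0.937, -0.002, 0.351], [-0.351, -0.002, 0.937], [-0.001, -1.0, -0.002]]
wrist_force: [-0.0, -0.1, -1.7]
gripper_width: 0.619
```

>>> move_arm(
  increments="1 0 0 0 0 0 0",
)

```text
time_s: 9.9
tcp_pos: [0.4898, 0.3643, 0.1201]
ee_rot: [[0.937, -0.001, 0.351], [-0.351, -0.001, 0.937], [-0.0, -1.0, -0.001]]
wrist_force: [-0.7, 0.2, -2.1]
gripper_width: 0.613
```

>>> move_arm(
  increments="1 0 0 0 0 0 0",
)

```text
time_s: 10.0
tcp_pos: [0.4899, 0.3644, 0.1205]
ee_rot: [[0.937, -0.0, 0.351], [-0.351, -0.0, 0.937], [-0.0, -1.0, -0.001]]
wrist_force: [-0.6, 0.1, -1.2]
gripper_width: 0.618
```

```bash
python3 go.py .43 -.07 .12 0;  python3 - <<'E'
from h import *
p,d=capture("side"); cv2.imwrite("pics/s2.png",cv2.resize(p[80:240,220:420,::-1],None,fx=4,fy=3.7))
E
```

```text
t 10.0 tcp [0.4899 0.3644 0.1205] yaw -20.53 F [-0.62  0.13 -1.23] M [-0.083  0.035 -0.01 ] w 0.618
shift [ 0.0962  0.0007 -0.4279] rot [ 6.000e-04 -3.582e-01 -3.000e-04]
```

View pics/s2.png

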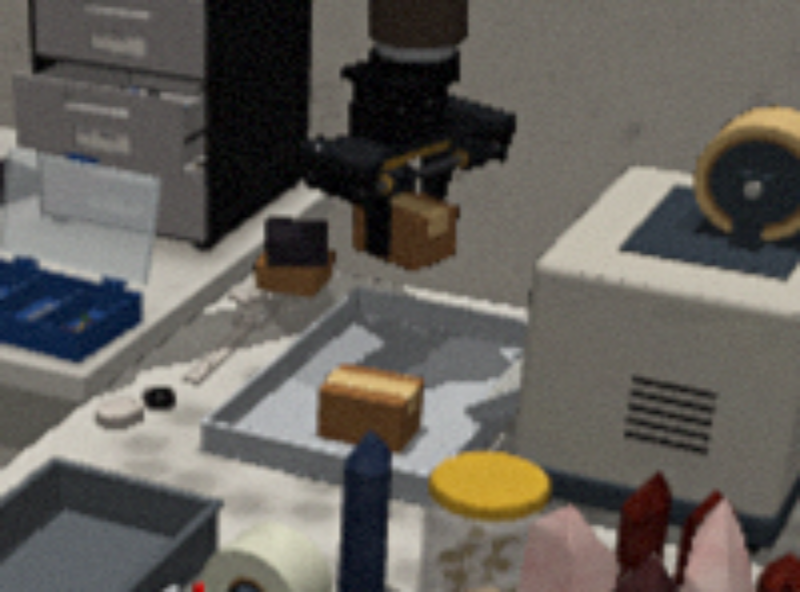

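>>> move_arm(
  increments="1 0.007 0 -0.03 0 -0.05 0;1 0.1 0 -0.437 0 -0.358 0;1 0.1 0 -0.437 0 -0.358 0;1 0.1 0 -0.437 0 -0.358 0;1 0.1 0 -0.437 0 -0.358 0;1 0.1 0 -0.437 0 -0.358 0;1 0.1 0 -0.437 0 -0.358 0;1 0.1 0 -0.437 0 -0.358 0",
)

```text
time_s: 10.85
tcp_pos: [0.439, -0.0146, 0.1214]
ee_rot: [[1.0, 0.001, -0.001], [0.001, 0.0, 1.0], [0.001, -1.0, 0.0]]
wrist_force: [1.1, -0.4, -0.7]
gripper_width: 0.617
```

```bash
python3 go.py .43 -.08 .12 0
```

```text
t 10.85 tcp [ 0.439  -0.0146  0.1214] yaw 0.04 F [ 1.1  -0.45 -0.73] M [-0.073 -0.198  0.02 ] w 0.617
shift [-0.0091  0.0014 -0.0654] rot [-0.0003  0.0007  0.0014]
```

>>> move_arm(
  increments="1 -0.002 0 -0.03 0 0 0;1 -0.004 0 -0.03 0 0 0;1 -0.004 0 -0.03 0 0 0;1 -0.004 0 -0.03 0 0 0",
)

```text
time_s: 11.25
tcp_pos: [0.4358, -0.0423, 0.1211]
ee_rot: [[1.0, 0.001, -0.001], [0.001, 0.0, 1.0], [0.001, -1.0, 0.0]]
wrist_force: [0.0, 0.1, -0.9]
gripper_width: 0.618
```

```bash
python3 go.py .43 -.08 .0145 0; python3 - <<'E'
from h import *
p,d=capture("top"); cv2.imwrite("pics/t2.png",cv2.resize(p[120:320,230:480,::-1],None,fx=3.2,fy=3))
E
```

```text
t 11.25 tcp [ 0.4358 -0.0423  0.1211] yaw 0.03 F [ 0.02  0.11 -0.86] M [-0.001 -0.067 -0.033] w 0.618
shift [-0.0059  0.1066 -0.0377] rot [-0.0002  0.0006  0.0009]
```

View pics/t2.png

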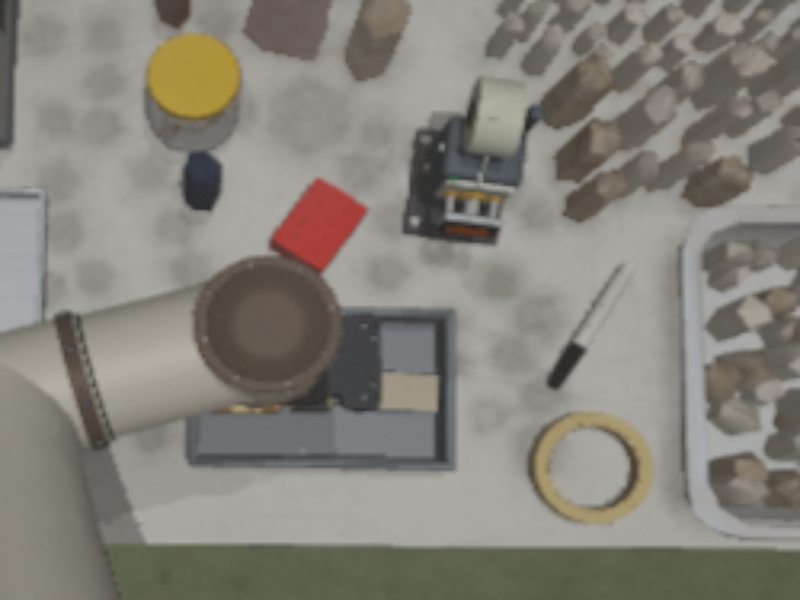

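>>> move_arm(
  increments="1 -0.006 0 -0.037 0 0 0;1 -0.006 0.02 -0.037 0 0 0;1 -0.006 0.05 -0.037 0 0 0;1 -0.006 0.08 -0.037 0 0 0;1 -0.006 0.095 -0.037 0 0 0;1 -0.006 0.1 -0.037 0 0 0;1 -0.006 0.1 -0.037 0 0 0;1 -0.006 0.1 -0.037 0 0 0",
)

```text
time_s: 12.1
tcp_pos: [0.4304, -0.0793, 0.0216]
ee_rot: [[1.0, 0.002, -0.001], [0.001, 0.0, 1.0], [0.002, -1.0, 0.0]]
wrist_force: [-0.5, -0.0, -0.7]
gripper_width: 0.622
```

```bash
python3 go.py .43 -.08 .0135 0
```

```text
t 12.1 tcp [ 0.4304 -0.0793  0.0216] yaw 0.07 F [-0.54 -0.01 -0.68] M [-0.021 -0.066  0.049] w 0.622
shift [-0.0005  0.0081 -0.0007] rot [-0.0001  0.0012  0.0018]
```

>>> move_arm(
  increments="1 0 0.003 0 0 0 0;1 0 0.005 0 0 0 0;1 0 0.007 0 0 0 0;1 0 0.009 0 0 0 0;1 0 0.009 0 0 0 0;1 0 0.009 0 0 0 0",
)

```text
time_s: 12.7
tcp_pos: [0.4296, -0.0799, 0.0128]
ee_rot: [[1.0, 0.0, -0.0], [0.0, -0.0, 1.0], [0.0, -1.0, -0.0]]
wrist_force: [-2.4, 1.6, 7.6]
gripper_width: 0.617
```

>>> move_arm(
  increments="-1 0 -0.001 0 0 0 0;-1 0 -0.001 0 0 0 0;-1 0 -0.001 0 0 0 0;-1 0 -0.001 0 0 0 0;-1 0 -0.001 0 0 0 0;-1 0 -0.02 0 0 0 0;-1 0 -0.06 0 0 0 0;-1 0 -0.11 0 0 0 0",
)

```text
time_s: 13.5
tcp_pos: [0.4278, -0.0802, 0.1216]
ee_rot: [[1.0, -0.005, 0.0], [-0.0, -0.001, 1.0], [-0.005, -1.0, -0.001]]
wrist_force: [2.4, 0.5, -0.5]
gripper_width: 0.999
```

```bash
python3 go.py .5234 .22 .12 2
```

```text
t 13.5 tcp [ 0.4278 -0.0802  0.1216] yaw -0.02 F [ 2.42  0.46 -0.51] M [-0.011 -0.223 -0.02 ] w 0.999
shift [0.0955 0.0009 0.3002] rot [ 0.0007 -0.0353 -0.0054]
```

>>> move_arm(
  increments="-1 0.094 0 0.3 0 -0.035 0;-1 0.094 0 0.3 0 -0.035 0;-1 0.094 0 0.3 0 -0.035 0;-1 0.094 0 0.3 0 -0.035 0;-1 0.094 0 0.3 0 -0.035 0;-1 0.094 0 0.3 0 -0.035 0;-1 0.094 0 0.3 0 -0.035 0;-1 0.094 0 0.3 0 -0.035 0",
)

```text
time_s: 14.3
tcp_pos: [0.5237, 0.222, 0.1211]
ee_rot: [[0.999, -0.0, -0.037], [0.037, -0.0, 0.999], [-0.0, -1.0, -0.0]]
wrist_force: [-0.4, -0.8, -0.2]
gripper_width: 0.996
```

>>> move_arm(
  increments="-1 0 0 0 0 0 0;-1 0 0 0 0 0 0",
)

```text
time_s: 14.5
tcp_pos: [0.5228, 0.2185, 0.1217]
ee_rot: [[0.999, -0.001, -0.033], [0.033, -0.001, 0.999], [-0.001, -1.0, -0.001]]
wrist_force: [-0.0, 0.1, -0.6]
gripper_width: 1.002
```

```bash
python3 go.py .5234 .22 .0115 2; python3 - <<'E'
from h import *
p,d=capture("top"); cv2.imwrite("pics/t3.png",cv2.resize(p[160:300,120:400,::-1],None,fx=2.8,fy=2.8)); np.save("t3.npy",d);np.save("t3p.npy",p)
P=cloud("top",d);hsv=cv2.cvtColor(p,cv2.COLOR_RGB2HSV)
roi=np.zeros((420,560),bool);roi[228:272,292:370]=1
k=roi&(P[...,2]>.042)&(P[...,2]<.07)&(hsv[...,1]>45)
w=P[k][:,:2].astype(np.float32)
print(k.sum(),cv2.minAreaRect(ray("top",np.argwhere(k)[:,::-1],.055)[:,:2].astype(np.float32)),np.median(P[k][:,2]))
p,d=capture("side"); cv2.imwrite("pics/s3.png",cv2.resize(p[100:280,180:380,::-1],None,fx=4,fy=3.3))
E
```

```text
t 14.5 tcp [0.5228 0.2185 0.1217] yaw 1.92 F [-0.    0.06 -0.58] M [-0.026 -0.016  0.039] w 1.002
shift [0.0008 0.1102 0.0015] rot [ 0.0006 -0.0015 -0.001 ]
523 ((0.43009889125823975, -0.07874435186386108), (0.07086723297834396, 0.05168281868100166), 0.005201240070164204) 0.0557508142980816
```

View pics/t3.png

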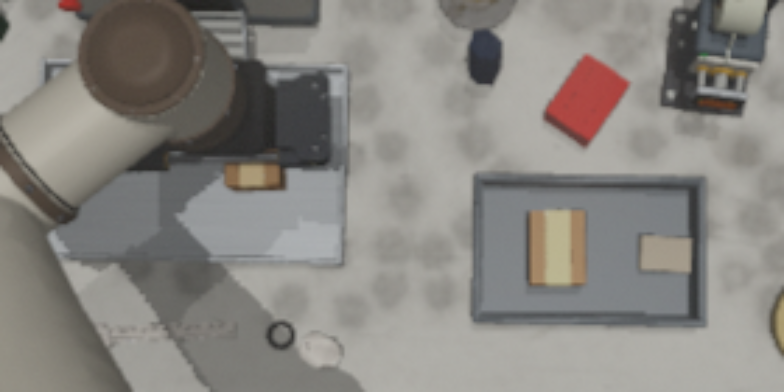

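View pics/s3.png

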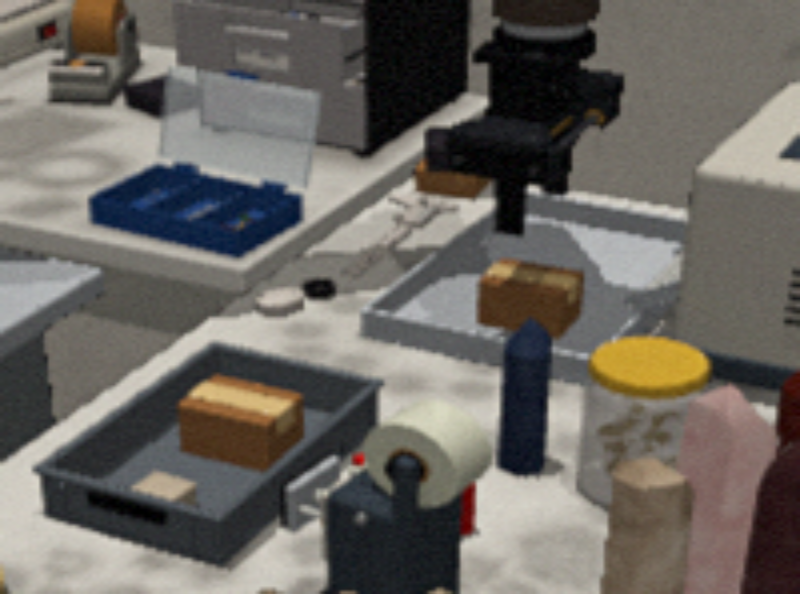

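The light carton lies flat in the tote at (0.430, -0.079), with its top at 0.056 m. The heavy one is still in the tray, so I'll pick it up now.

>>> move_arm(
  increments="-1 0.001 0.05 0.002 0 0 0;-1 0.001 0.085 0.002 0 0 0;-1 0.001 0.103 0.002 0 0 0;-1 0.001 0.109 0.002 0 0 0;-1 0.001 0.11 0.002 0 0 0;-1 0.001 0.11 0.002 0 0 0",
)

```text
time_s: 15.2
tcp_pos: [0.5252, 0.2223, 0.0131]
ee_rot: [[0.999, 0.002, -0.035], [0.035, 0.001, 0.999], [0.002, -1.0, 0.001]]
wrist_force: [0.0, 0.1, -0.9]
gripper_width: 1.002
```

>>> move_arm(
  increments="1 0 0 0 0 0 0;1 0 0 0 0 0 0;1 0 0 0 0 0 0;1 0 0 0 0 0 0;1 0 0 0 0 0 0;1 0 0 0 0 0 0;1 0 0 0 0 0 0;1 0 0 0 0 0 0",
)

```text
time_s: 16.0
tcp_pos: [0.5242, 0.2216, 0.012]
ee_rot: [[0.999, -0.001, -0.035], [0.035, -0.001, 0.999], [-0.001, -1.0, -0.001]]
wrist_force: [-0.7, -2.8, 4.1]
gripper_width: 0.616
```

>>> move_arm(
  increments="1 0 -0.02 0 0 0 0;1 0 -0.05 0 0 0 0;1 0 -0.09 0 0 0 0;1 0 -0.12 0 0 0 0;1 0 -0.12 0 0 0 0;1 0 -0.12 0 0 0 0;1 0 -0.12 0 0 0 0",
)

```text
time_s: 16.7
tcp_pos: [0.5225, 0.2212, 0.129]
ee_rot: [[0.999, -0.005, -0.034], [0.034, -0.002, 0.999], [-0.005, -1.0, -0.002]]
wrist_force: [-0.0, 0.3, -6.4]
gripper_width: 0.614
```

```bash
python3 go.py .44 -.225 .125 -6.4
```

```text
t 16.7 tcp [0.5225 0.2212 0.129 ] yaw 1.94 F [-0.04  0.35 -6.38] M [-0.022 -0.013  0.016] w 0.614
shift [-0.0976  0.0055 -0.4432] rot [ 0.0026  0.1456 -0.0049]
```

>>> move_arm(
  increments="1 -0.007 0 -0.03 0 0 0;1 -0.098 0 -0.443 0 0.146 0;1 -0.098 0 -0.443 0 0.146 0;1 -0.098 0 -0.443 0 0.146 0;1 -0.098 0 -0.443 0 0.146 0;1 -0.098 0 -0.443 0 0.146 0;1 -0.098 0 -0.443 0 0.146 0;1 -0.098 0 -0.443 0 0.146 0",
)

```text
time_s: 17.5
tcp_pos: [0.4531, -0.1539, 0.13]
ee_rot: [[0.994, -0.004, 0.111], [-0.111, 0.0, 0.994], [-0.004, -1.0, 0.0]]
wrist_force: [2.1, 0.7, -4.9]
gripper_width: 0.618
```

>>> move_arm(
  increments="1 0 0 -0.08 0 0 0;1 0 0 -0.08 0 0 0;1 0 0 -0.08 0 0 0",
)

```text
time_s: 17.8
tcp_pos: [0.4443, -0.2347, 0.1295]
ee_rot: [[0.993, -0.004, 0.117], [-0.117, 0.001, 0.993], [-0.004, -1.0, 0.0]]
wrist_force: [-0.5, -0.3, -5.6]
gripper_width: 0.617
```

```bash
python3 go.py .47 -.2181 .084 -6.4
```

```text
t 17.8 tcp [ 0.4443 -0.2347  0.1295] yaw -6.69 F [-0.52 -0.26 -5.65] M [ 0.112 -0.018 -0.022] w 0.617
shift [0.0238 0.0454 0.0195] rot [-0.0001 -0.0051 -0.0044]
```

>>> move_arm(
  increments="1 0.005 0.01 0.01 0 0 0;1 0.015 0.035 0.017 0 -0.005 -0.004;1 0.022 0.045 0.019 0 -0.005 -0.004;1 0.022 0.045 0.019 0 -0.005 -0.004;1 0.022 0.045 0.019 0 -0.005 -0.004;1 0.022 0.045 0.019 0 -0.005 -0.004;1 0.022 0.045 0.019 0 -0.005 -0.004;1 0.022 0.045 0.019 0 -0.005 -0.004",
)

```text
time_s: 18.6
tcp_pos: [0.4703, -0.2155, 0.0876]
ee_rot: [[0.994, 0.005, 0.106], [-0.106, -0.001, 0.994], [0.005, -1.0, -0.0]]
wrist_force: [-0.9, 0.6, -5.7]
gripper_width: 0.614
```

```bash
python3 go.py .5024 -.2217 .084 -6.4; python3 - <<'E'
from h import *
p,d=capture("top"); cv2.imwrite("pics/t4.png",cv2.resize(p[140:260,300:440,::-1],None,fx=5,fy=5)); np.save("t4.npy",d);np.save("t4p.npy",p)
p,d=capture("side"); cv2.imwrite("pics/s4.png",cv2.resize(p[130:290,180:360,::-1],None,fx=4,fy=3.7)); np.save("s4.npy",d);np.save("s4p.npy",p)
E
```

```text
t 18.6 tcp [ 0.4703 -0.2155  0.0876] yaw -6.1 F [-0.9   0.61 -5.75] M [-0.025  0.028 -0.004] w 0.614
shift [ 0.0326  0.0038 -0.0027] rot [0.     0.0053 0.0053]
```

View pics/t4.png

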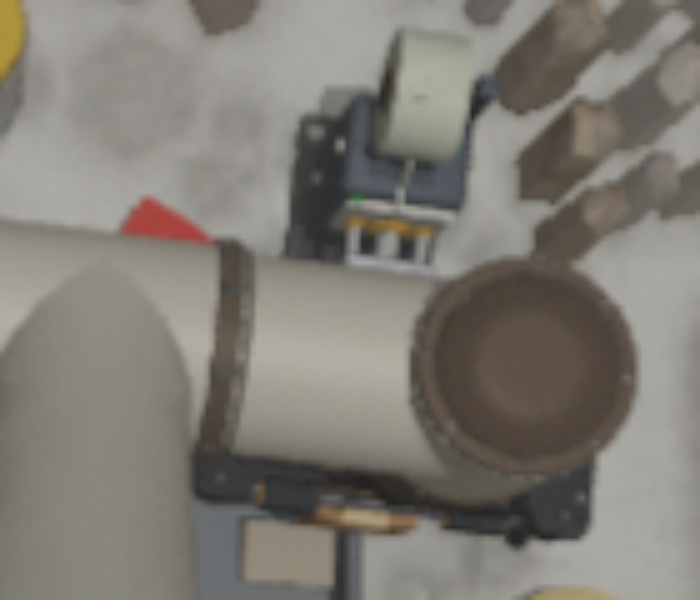

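View pics/s4.png

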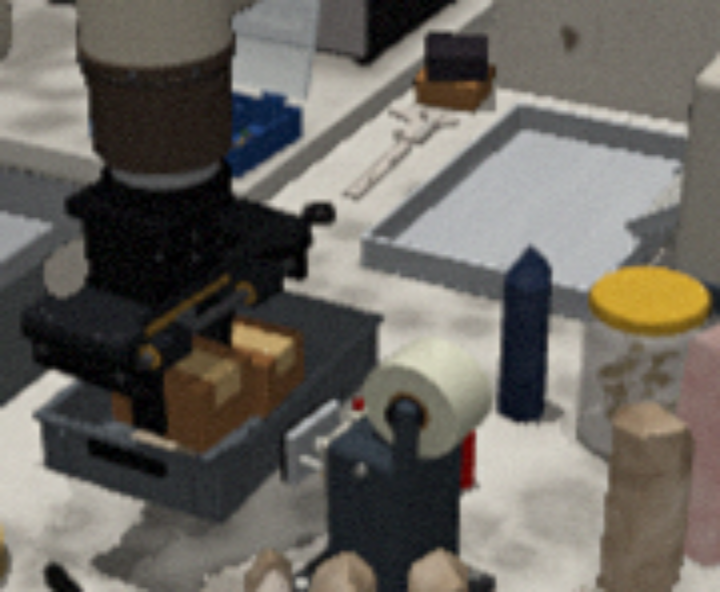

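```bash
python3 go.py .5183 -.2236 .084 -6.4
```

```text
t 18.7 tcp [ 0.4702 -0.2155  0.0874] yaw -6.1 F [ 0.67  0.51 -4.69] M [-0.01  -0.011  0.036] w 0.619
shift [ 0.0487  0.0036 -0.0029] rot [0.     0.0053 0.0049]
```

>>> move_arm(
  increments="1 0.012 0.002 -0.003 0 0.005 0.005;1 0.026 0.003 -0.003 0 0.005 0.005;1 0.04 0.003 -0.003 0 0.005 0.005;1 0.047 0.003 -0.003 0 0.005 0.005;1 0.048 0.003 -0.003 0 0.005 0.005;1 0.048 0.003 -0.003 0 0.005 0.005;1 0.048 0.003 -0.003 0 0.005 0.005",
)

```text
time_s: 19.4
tcp_pos: [0.5167, -0.2234, 0.084]
ee_rot: [[0.994, -0.002, 0.111], [-0.111, 0.0, 0.994], [-0.002, -1.0, 0.0]]
wrist_force: [0.0, 0.1, -5.6]
gripper_width: 0.618
```

```bash
python3 go.py .5372 -.2256 .084 -6.4; python3 - <<'E'
from h import *
p,d=capture("side"); cv2.imwrite("pics/s5.png",cv2.resize(p[190:290,220:340,::-1],None,fx=6,fy=6)); np.save("s5.npy",d)
p,d=capture("top"); cv2.imwrite("pics/t5.png",cv2.resize(p[140:260,320:440,::-1],None,fx=5,fy=5))
E
```

```text
t 19.4 tcp [ 0.5167 -0.2234  0.084 ] yaw -6.39 F [ 0.01  0.08 -5.63] M [-0.032 -0.02  -0.059] w 0.618
shift [ 0.0206 -0.0001  0.0001] rot [-0.0002  0.0002 -0.002 ]
```

View pics/s5.png

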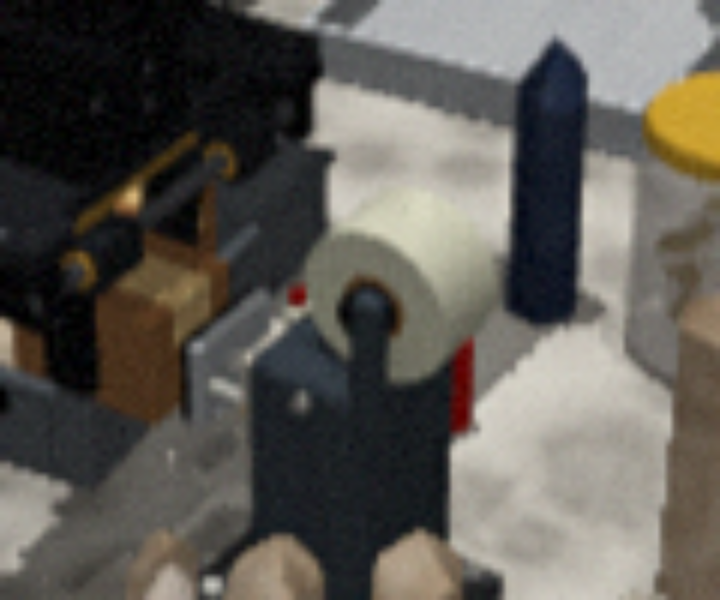

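View pics/t5.png

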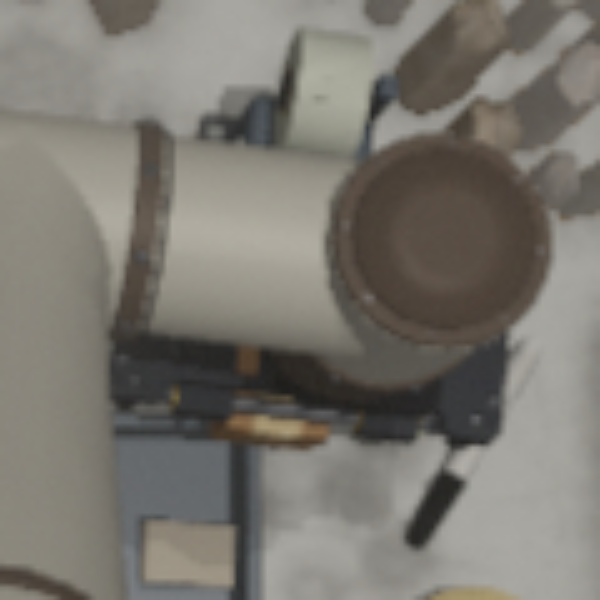

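>>> move_arm(
  increments="1 0.003 0 0 0 0 0;1 0.005 0 0 0 0 0;1 0.006 0 0 0 0 0;1 0.006 0 0 0 0 0;1 0.006 0 0 0 0 0",
)

```text
time_s: 20.0
tcp_pos: [0.5235, -0.2241, 0.084]
ee_rot: [[0.994, -0.001, 0.111], [-0.111, 0.0, 0.994], [-0.001, -1.0, 0.0]]
wrist_force: [-0.9, -0.0, -5.3]
gripper_width: 0.622
```

>>> move_arm(
  increments="1 0.002 0 0 0 0 0;1 0.002 0 0 0 0 0;1 0.002 0 0 0 0 0",
)

```text
time_s: 20.3
tcp_pos: [0.5256, -0.2244, 0.0841]
ee_rot: [[0.994, -0.001, 0.111], [-0.111, 0.0, 0.994], [-0.001, -1.0, 0.0]]
wrist_force: [-0.0, 0.1, -5.1]
gripper_width: 0.62
```

>>> move_arm(
  increments="1 0.002 0 0 0 0 0;1 0.002 0 0 0 0 0;1 0.002 0 0 0 0 0",
)

```text
time_s: 20.6
tcp_pos: [0.5268, -0.2245, 0.0839]
ee_rot: [[0.994, -0.003, 0.111], [-0.111, 0.0, 0.994], [-0.003, -1.0, 0.0]]
wrist_force: [-2.3, 0.8, -4.0]
gripper_width: 0.62
```

>>> move_arm(
  increments="1 0.002 0 0 0 0 0;1 0.002 0 0 0 0 0;1 0.002 0 0 0 0 0",
)

```text
time_s: 20.9
tcp_pos: [0.5289, -0.2248, 0.0839]
ee_rot: [[0.994, -0.002, 0.111], [-0.111, 0.0, 0.994], [-0.002, -1.0, 0.0]]
wrist_force: [-3.7, 0.3, -3.4]
gripper_width: 0.62
```

>>> move_arm(
  increments="1 0.002 0 0 0 0 0;1 0.004 0 0 0 0 0;1 0.004 0 0 0 0 0;1 0.004 0 0 0 0 0",
)

```text
time_s: 21.3
tcp_pos: [0.533, -0.2253, 0.0838]
ee_rot: [[0.994, -0.002, 0.111], [-0.111, 0.0, 0.994], [-0.002, -1.0, 0.0]]
wrist_force: [-5.5, -0.2, -4.4]
gripper_width: 0.619
```

>>> move_arm(
  increments="1 0.002 0 0 0 0 0;1 0.003 0 0 0 0 0;1 0.003 0 0 0 0 0;1 0.003 0 0 0 0 0",
)

```text
time_s: 21.7
tcp_pos: [0.5358, -0.2257, 0.0839]
ee_rot: [[0.994, -0.003, 0.111], [-0.111, 0.0, 0.994], [-0.003, -1.0, -0.0]]
wrist_force: [-5.7, -1.0, -3.2]
gripper_width: 0.615
```

```bash
python3 go.py .5372 -.2256 .084 -6.4; python3 - <<'E'
from h import *
F=[]
for i in range(5):
    p,d=capture("side" if i%2==0 else "top"); F.append(sense()['wrist_force'])
    cv2.imwrite(f"pics/f{i}.png",cv2.resize(p[190:290,220:340,::-1] if i%2==0 else p[140:300,280:440,::-1],(720,600)))
print(np.mean(F,0),np.std(F,0),sense()['tcp_pos'])
E
```

```text
t 21.7 tcp [ 0.5358 -0.2257  0.0839] yaw -6.4 F [-5.74 -1.05 -3.23] M [-0.289  1.495 -0.168] w 0.615
shift [ 0.0014 -0.0002  0.0003] rot [ 0.      0.     -0.0025]
[-5.39299762 -0.38865379 -3.90821692] [0.27503338 0.51758406 0.71573462] [ 0.53572149 -0.22569151  0.08385239]
```

View pics/f4.png

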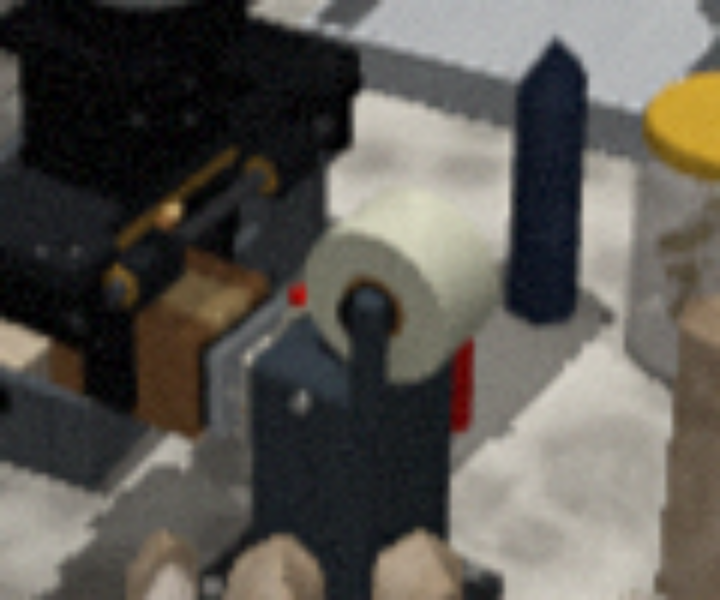

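View pics/f3.png

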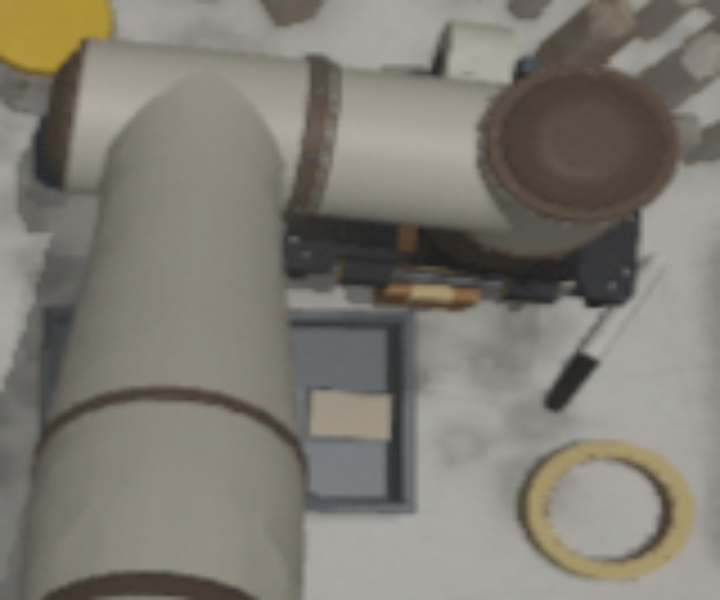

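>>> move_arm(
  increments="1 0 0 0 0 0 0;1 0 0 0 0 0 0;1 0 0 0 0 0 0;1 0 0 0 0 0 0;1 0 0 0 0 0 0",
)

```text
time_s: 22.45
tcp_pos: [0.5357, -0.2257, 0.0839]
ee_rot: [[0.994, -0.003, 0.111], [-0.111, 0.0, 0.994], [-0.003, -1.0, 0.0]]
wrist_force: [-4.7, -0.3, -4.1]
gripper_width: 0.62
```

```bash
python3 - <<'E'
from h import *
# pad metal plate rear vs start: compare depth-based pad x in side view, carton top tilt in side view
p,d=capture("side");S=cloud("side",d);hsv=cv2.cvtColor(p,cv2.COLOR_RGB2HSV)
roi=np.zeros((420,560),bool);roi[228:262,240:268]=1
k=roi&(hsv[...,1]>80)&(S[...,2]>.115)&(S[...,2]<.135)
q=S[k];
if k.sum()>10:
    A=np.c_[q[:,:2]-q[:,:2].mean(0),np.ones(len(q))];print("top plane",k.sum(),np.linalg.lstsq(A,q[:,2],rcond=None)[0],q.mean(0))
S0=cloud("side",np.load("side0.npy"))
for nm,X in(("before",S0),("now",S)):
    roi=(X[...,2]>.085)&(X[...,2]<.119)&(abs(X[...,1]+.2525)<.006)&(X[...,0]>.55)&(X[...,0]<.60)
    print(nm,roi.sum(),np.percentile(X[roi][:,0],[3,10,50]) if roi.sum() else 0)
print(sense()['tcp_pos'],sense()['wrist_force'],sense()['gripper_width'])
E
```

```text
top plane 281 [-0.0255241   0.06435671  0.12524388] [ 0.55832917 -0.23278051  0.12524388]
before 79 [0.5608546  0.56156608 0.56967481]
now 153 [0.55132344 0.55377473 0.56919017]
[ 0.5357309  -0.22566856  0.08386378] [-5.81238739 -0.07908597 -4.25331784] 0.6228031591585753
```

```bash
python3 -c "
from station import r,sense
print(r.finish_job());print(sense()['wrist_force'])"
```

```text
the job is handed in; nothing more can be done
None
the job is handed in; nothing more can be done
```

I handed the job in at about 22.5 s of the 72 s. The lighter carton is in the tote and the heavier one is held against the label pad. No verdict is reported.

- **Weighing:** I lifted each carton and read the wrist force. The one on the right of the tray weighed about 5 N and the other about 1.7 N.
- **Lighter carton:** I set it in the tote and released it. The camera then showed it at (0.430, -0.079) with its top at 0.056 m, so it is flat on the floor. The arm hid it in the last top view, so I did not check it again.
- **Heavier carton:** It is still gripped. The fitted top plane sits at 0.125 m, and the tool's yaw is -6.4°, matching the pad's measured -6.2° to -7.2°. That fit leans 0.064 rad sideways on noisy depth data, within the 0.14 rad limit. The wrist reads about 5.4 N of push, which is about 9–10 mm of pad travel. Contact came near TCP x = 0.5265 and it stopped at 0.5357, which also gives about 9 mm.
- **Checks that failed or were partial:** A final depth check of the pad's movement told me nothing, because the carton's own pixels mixed into it. The last pictures showed the small box, pen, tape roll and stone point with no visible movement, though I did not measure them.

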